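# Tip the small milling balls out of the turret-cap drum

## Robot

A 6-joint arm with a two-finger parallel gripper is mounted at the origin on a cart in front of the work surface, level with it; the furniture and walls round the work are solid. World frame = base frame: x ahead of the robot, y to its left, z up, the work surface at z = 0. Lengths are in m, angles in rad, forces in N, time in s.
With the tool pointing down it reaches from about 0.375 to 0.975 m from the base axis. Payload 3.8 kg.
Tool frame: the origin (TCP) lies midway between the tips of the shut fingers; the grasp point (between the pads) lies 19 mm behind it; z points along the fingers, y is the direction in which the jaws open and shut (so a half turn about z gives the same grasp; the last joint's range is limited). The gripper opens to 85 mm and grips with 20 to 120 N. Pads are 22 mm wide; open, the fingers measure 114 mm over their backs; the gripper's body (76 mm by 85 mm) begins 54 mm behind the grasp point. The pads swing forward as they close: fully open they stand 13 mm farther back than shut.
Start: joints at [-1.221, 0.264, 1.604, -0, 1.274, -0.037], TCP at [0.255, -0.625, 0.231] pointing down, gripper open.
Joint ranges: [-2.63, 2.63], [-0.94, 2.18], [0.31, 2.57], [-1.31, 4.45], [0, 2.66], [-2.55, 2.55]. Speed limits (rad/s): [2.57, 2.57, 3.14, 3.14, 3.14, 3.14].

## Interface

Orientations are given as [roll, pitch, yaw] about the fixed x, y, z axes, in that order (R = Rz(yaw) Ry(pitch) Rx(roll)).
In Python, from plant import * gives the robot as it stands.
- The arm moves only by the tool move_arm, never from a script. Its argument "moves" is text: rows parted by semicolons, each of 7 numbers parted by spaces: the shift along the tool's x, y, z in m, then the turn, a rotation vector about the tool's x, y, z in rad, then the finger opening in m, from 0 to 0.0854. A call has 1 to 12 rows; each row is the pose to reach, as a shift and turn from the pose measured when the call began, along the tool's axes at that moment; what a row does not reach only later rows make up. A row lasts 1/10 s, in which the tool goes at most 50 mm and 8.59 degrees, less where a joint would pass 70% of its speed; a pose out of reach is approached as far as the arm can. A call with a gripper value outside its range is refused whole. The fingers move at their own pace and stop on an object; "squeeze" is the grip in N (left out, the last holds). Time passes only in rows, so rows that repeat a pose let the fingers close. It gives the time, the measured TCP pose, the force and the opening at its end, in the units of the state.
- sense(): the state, without advancing time (a new reading comes with each control period).
- capture(name): name is "scene" or "side" or "wrist"; returns a dict with "frame" (384x512x3 uint8, blue, green, red), "fx", "fy", "cx", "cy" (pixels), "extrinsics" (4x4, takes a point from world to camera coordinates). Camera axes: x right, y down, z forward; pixel columns grow to the right and rows downward; lengths in m; the calibration is good to about 2 mm. A picture is of the moment at which its call begins. There is no depth.
- finish_job(): hands the job in, once; it reports no verdict.
The state is a dict: "t": time; "q": joint angles; "dq": joint speeds; "effort": joint torques, N m; "tcp_pos": TCP position; "tool_rot": TCP orientation; "contact_force": force on the tool from outside, world axes, zero at the start; "moment": the same for the moment, N m; "opening": finger opening in m.
Only numpy, scipy, OpenCV 4.12 (cv2) and the standard library are available. Lean on these libraries where they do the work, as an engineer would, in place of code of your own. Each camera call takes 0.05 s, during which the arm holds its last target.

## Task

Turn the white cap on the dispenser drum by its black knob until the middle-sized slot lies squarely over the drum's front mouth, then swing the red handle forward to tip the drum all the way to its stop so that all four small yellow balls roll out into the blue tray. Swing the drum back fully upright and leave it so; the two large dark balls must stay in the drum all along, and the bottle, beaker and box round the dispenser must be left where they stand.

Things in the scene. Friction and masses are not known exactly. Their poses are not given: they have to be found in the camera images.
- dispenser: Fixed grey stand of a tilting ball dispenser. Origin on the work surface, straight below the middle of the tilt axis; x points to its rear, y to its left (handle side), z up. Base plate 285 x 205 x 8 mm (x -200 to +85 mm); two uprights, 44 x 10 mm and 173 mm high, at y = +-87.5 mm carry the drum on a tilt axis parallel to y, 155 mm above the surface.
- tray (a point): Centre of the inner floor of the open blue catch tray, fixed on the stand, under and in front of the drum: 12 mm above the surface, 65 mm in front of the tilt axis; axes as the dispenser. Inside 242 (x) x 150 (y) mm, walls 43 mm high.
- drum (a joint): Tilt of the clear drum (132 mm across, 85 mm high), rad: 0 upright against a stop (its start), growing as its top swings forward over the tray (dispenser's -x), stop at 2.3 (132 degrees), where all that fits through the slot rolls out into the tray. The hinge is stiff (0.2 N m, about 2 N at the handle): it stays where it is left.
- drum_centre (a point): Middle of the drum, on the tilt axis, 155 mm above the surface; axes turn with the drum and equal the dispenser's when upright. The drum's fixed top, 40 mm above this point, has one opening, the mouth: a sector 106 degrees wide on the front side (-x), under the cap. A partition parallel to x splits the drum into a left and a right chamber; both open to the mouth.
- cap (a joint): Turn of the white cap (144 mm across, 4 mm thick) on the drum's top, rad, growing clockwise seen from above, 0 to 4.19 (stops). Three straight-edged slots, 120 degrees apart. Over the mouth lies: at 0 the narrow slot (12 mm wide, no ball passes), at 2.094 the middle slot (23 mm, small balls pass), at 4.19 the wide one (42 mm, all pass). Starts at 0.1 to 1.6; friction 0.08 N m holds it.
- knob (a point): On the cap's black bar-shaped knob: on the cap's turning axis, 26 mm above the cap, 12 mm below the knob's top; 229 mm above the surface with the drum upright. The bar is 36 mm long along this point's x, 14 mm thick along its y (grip across that), 38 mm high. The axes turn with the cap: at cap value c, its x is the dispenser's x turned clockwise by c.
- handle (a point): Middle of the red handle, left of the drum: a freely spinning round sleeve 17 mm across, 80 mm long, parallel to the tilt axis, centred 149 mm left of the drum's middle. At drum tilt t it lies 110*sin(0.698-t) mm behind and 110*cos(0.698-t) mm above the tilt axis (upright: 71 behind, 84 above). Can be gripped from above, a finger before and behind; a thin lever joins its inner end to the axis.
- small_ball_1: Small yellow milling ball, 18 mm across, 25 g; origin at its centre. Starts in the left chamber of the drum, whose floor is 115 mm above the surface.
- small_ball_2: Small yellow milling ball, 18 mm across, 25 g; origin at its centre. Starts in the left chamber of the drum, whose floor is 115 mm above the surface.
- small_ball_3: Small yellow milling ball, 18 mm across, 25 g; origin at its centre. Starts in the left chamber of the drum, whose floor is 115 mm above the surface.
- small_ball_4: Small yellow milling ball, 18 mm across, 25 g; origin at its centre. Starts in the left chamber of the drum, whose floor is 115 mm above the surface.
- large_ball_1: Large dark grey milling ball, 30 mm across, about 100 g; origin at its centre. Starts in the right chamber of the drum and must stay there.
- large_ball_2: Large dark grey milling ball, 30 mm across, about 100 g; origin at its centre. Starts in the right chamber of the drum and must stay there.
- bottle_blue_4: Bystander: reagent bottle with white cap, 62 x 62 x 125 mm, behind the dispenser, rightwards. Origin at its underside's centre.
- beaker_1: Bystander: glass beaker, 51 mm across, 62 mm high, behind the dispenser, leftwards. Origin at its underside's centre.
- tip_box: Bystander: grey part box with thin clear lid, 70 x 107 x 56 mm, right of the tray. Origin at its underside's centre.

How it is judged:
By the outcome, as a careful person would: the job done as asked, in the order asked, and still so for the second after the job is handed in, with the robot touching nothing.
It also fails if it takes over 67 s, if anything falls off the work surface, if the arm or the gripper's body presses on something with over 40 N, if the wrist force passes 120 N, or if a joint passes its speed limit or range.

## Working session

There is one attempt and no reset: what is moved stays moved. The work goes in short steps, Python scripts to look and compute and a tool call to move; the robot and the scene stay as the last step left them, time stands still between calls to the robot, and variables do not carry over. Pictures are saved under pics/ and viewed, and the job is handed in when it is done.

Besides the shell and the picture viewer there is one more tool, called after "Request:" as name(argument=value, ...) on one line, values as JSON. move_arm: Moves the arm, as the interface text tells. Its arguments: {"type":"object","properties":{"moves":{"type":"string"},"squeeze":{"type":"number"}},"required":["moves"]}

```bash
ls; mkdir -p pics
python3 - <<'E'
from plant import *
import cv2
s=sense(); print(s)
for n in("scene","side","wrist"):
    c=capture(n); cv2.imwrite(f"pics/{n}0.png",c["frame"]); print(n,c["fx"],c["cx"],c["cy"],c["extrinsics"].tolist() if hasattr(c["extrinsics"],'tolist') else c["extrinsics"])
E
```

```text
pics
{'t': 0.0, 'q': array([-1.22090267e+00,  2.64766195e-01,  1.60542133e+00,  3.62354985e-05,
        1.27365413e+00, -3.69158412e-02]), 'dq': array([-6.35061013e-04, -7.78283025e-04, -3.17982326e-05,  1.53249005e-03,
       -1.56860878e-03,  1.18629877e-03]), 'effort': array([ 9.71329755e-04, -5.15108585e+01, -3.67315257e+01,  6.70788864e-06,
        1.31217009e-02,  2.18337868e-05]), 'tcp_pos': array([ 0.25437997, -0.62443449,  0.22992765]), 'tool_rot': array([-3.13934646e+00, -1.17604970e-04,  3.86798715e-01]), 'contact_force': array([ 0.09442532, -0.23364517, -0.5926197 ]), 'moment': array([-0.02799407, -0.01699412,  0.0435962 ]), 'opening': 0.08523612023504651}
scene 434.06644449705436 260.7054819026468 190.0811798396066 [[-0.8370977689945821, -0.5470531894245144, -0.00036480783924739134, 0.3369724888393757], [-0.4062912291201758, 0.622150870935779, -0.6692202409774141, 0.43877644152610856], [0.36632603276904857, -0.5600545524628094, -0.743064018763775, 0.8555627027962859], [0.0, 0.0, 0.0, 1.0]]
side 499.02499403799663 252.65392426223 196.5475796741638 [[-0.8580718044341465, -0.513396764720202, 0.011685050704110763, 0.36776470662055605], [-0.33146753735753354, 0.5363358926366482, -0.7761913951776213, 0.40993401769436294], [0.39222703898795663, -0.6699011660271087, -0.6303890684666579, 0.8309006002279413], [0.0, 0.0, 0.0, 1.0]]
wrist 307.4413330472689 255.5527030466383 186.6423657319006 [[0.37703236785238264, -0.9261961027964448, -0.0027152819935626453, -0.6735185562573757], [-0.8940079385311992, -0.3646924028157712, 0.2602868747587104, -0.03386569210453825], [-0.2420669317251385, -0.09570909305357725, -0.9655275087080847, 0.3786905148415878], [0.0, 0.0, 0.0, 1.0]]
```

View pics/scene0.png

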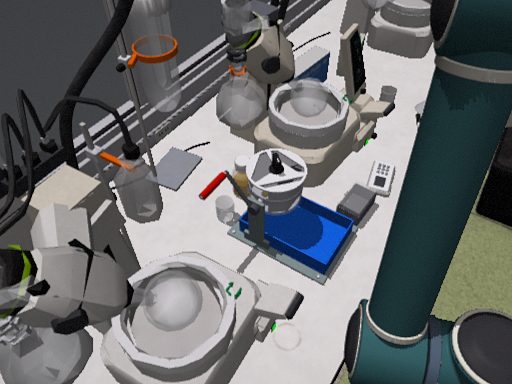

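View pics/side0.png

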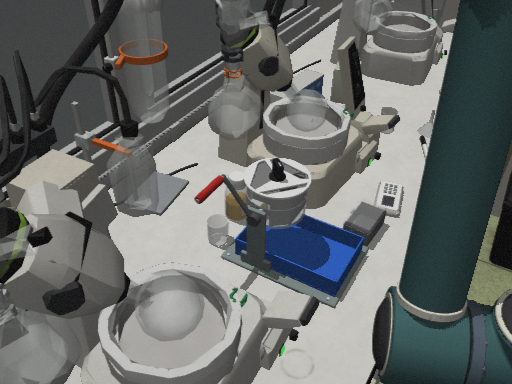

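View pics/wrist0.png

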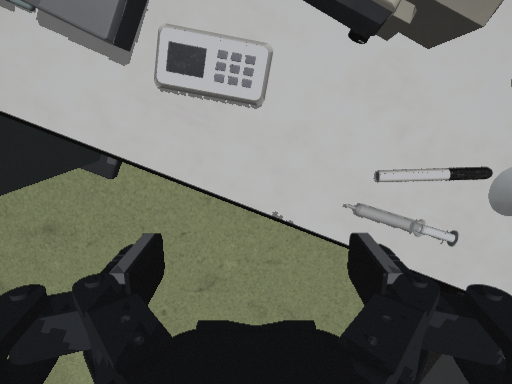

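Run:
```python
import cv2
for n,(x,y,w,h) in {"scene":(190,130,190,150),"side":(185,140,190,170)}.items():
    im=cv2.imread(f"pics/{n}0.png")[y:y+h,x:x+w]
    cv2.imwrite(f"pics/{n}0z.png",cv2.resize(im,None,fx=4 if n=="scene" else 3.5,fy=4 if n=="scene" else 3.5,interpolation=cv2.INTER_CUBIC))
```

```text
(no output)
```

View pics/scene0z.png

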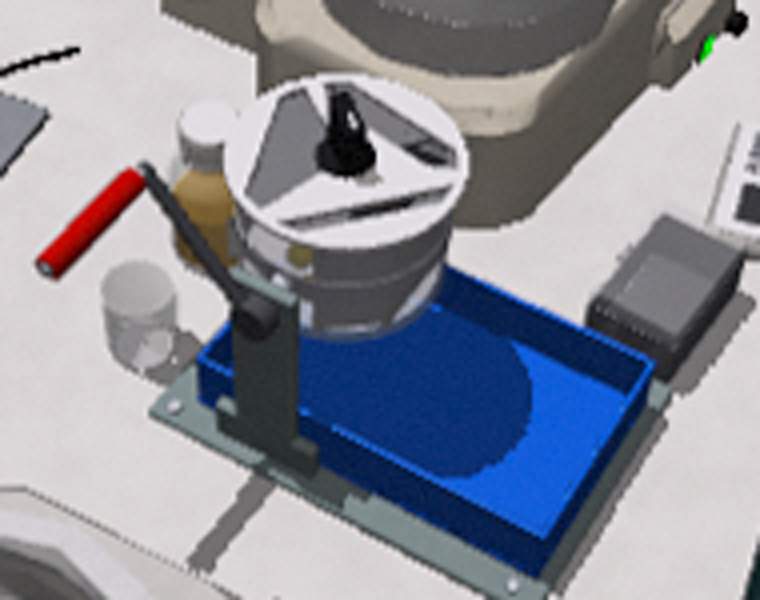

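View pics/side0z.png

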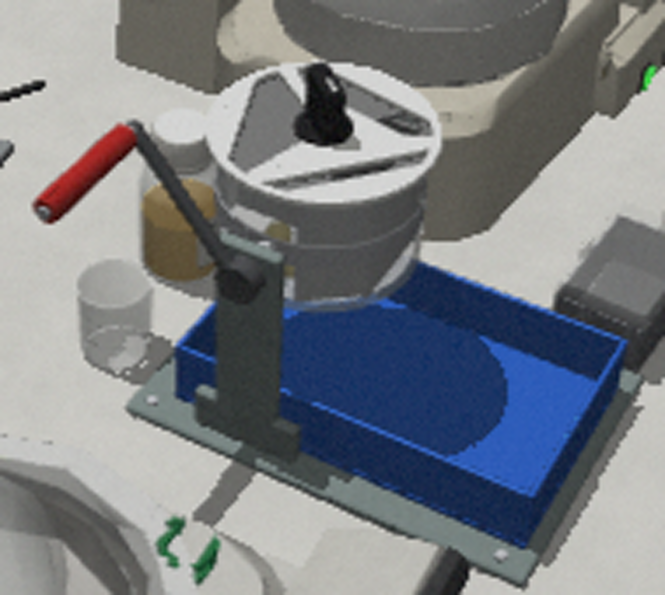

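```bash
cat > h.py <<'E'
import numpy as np
K={"scene":(434.066444,260.70548,190.08118,[[-0.8370977689945821,-0.5470531894245144,-0.00036480783924739134,0.3369724888393757],[-0.4062912291201758,0.622150870935779,-0.6692202409774141,0.43877644152610856],[0.36632603276904857,-0.5600545524628094,-0.743064018763775,0.8555627027962859]]),
"side":(499.02499,252.65392,196.54758,[[-0.8580718044341465,-0.513396764720202,0.011685050704110763,0.36776470662055605],[-0.33146753735753354,0.5363358926366482,-0.7761913951776213,0.40993401769436294],[0.39222703898795663,-0.6699011660271087,-0.6303890684666579,0.8309006002279413]])}
def cast(n,px,z,K=K):
    f,cx,cy,E=K[n];E=np.array(E);R,t=E[:3,:3],E[:3,3];C=-R.T@t
    px=np.atleast_2d(px).astype(float)
    d=np.c_[(px[:,0]-cx)/f,(px[:,1]-cy)/f,np.ones(len(px))]@R
    return C+d*((z-C[2])/d[:,2])[:,None]
def proj(n,P,K=K):
    f,cx,cy,E=K[n];E=np.array(E);P=np.atleast_2d(P)
    c=P@E[:3,:3].T+E[:3,3]
    return np.c_[f*c[:,0]/c[:,2]+cx,f*c[:,1]/c[:,2]+cy]
def zs(n,p):
    p=np.atleast_2d(p).astype(float)
    return p/4+[190,130] if n=="scene" else p/3.5+[185,140]
def circ(P,r=None):
    from scipy.optimize import least_squares
    x0=[*P[:,:2].mean(0)]+([0.07] if r is None else [])
    s=least_squares(lambda v:np.hypot(P[:,0]-v[0],P[:,1]-v[1])-(r or v[2]),x0)
    return s.x,np.sqrt(np.mean(s.fun**2))
E
python3 - <<'E'
from h import *
np.set_printoptions(precision=4,suppress=True)
for n in K:
    E=np.array(K[n][3]);print(n,'cam',-E[:,:3].T@E[:,3])
cap={"scene":[(224,165),(469,160),(345,73),(340,248),(258,222),(440,212),(262,103),(430,100)],"side":[(205,135),(441,135),(325,63),(325,200),(236,180),(412,180),(245,87),(405,85)]}
base={"scene":[(150,412),(545,600),(668,398)],"side":[(128,408),(525,585),(638,378)]}
loc=np.array([(85,102.5),(-200,102.5),(-200,-102.5)])/1000
han={"scene":[(47,270),(135,178)],"side":[(43,212),(130,133)]}
for n in K:
    P=cast(n,zs(n,cap[n]),.203); print(n,"cap",circ(P),circ(P,.072))
    B=cast(n,zs(n,base[n]),.008)[:,:2]; print(B, np.linalg.norm(B[0]-B[1]),np.linalg.norm(B[2]-B[1]))
    a=loc-loc.mean(0);b=B-B.mean(0); th=np.arctan2((a[:,0]*b[:,1]-a[:,1]*b[:,0]).sum(),(a*b).sum())
    R=np.array([[np.cos(th),-np.sin(th)],[np.sin(th),np.cos(th)]]); print("yaw",th,"orig",B.mean(0)-R@loc.mean(0))
    H=cast(n,zs(n,han[n]),.239)[:,:2]; print("handle",H,np.linalg.norm(H[0]-H[1]),"axis yaw",np.arctan2(*(H[0]-H[1])[::-1])-np.pi/2)
    o=circ(P,.072)[0][0]
    d=H.mean(0)-o; print("handle rel cap local",R.T@d)
E
```

```text
scene cam [0.1469 0.3905 0.9295]
side cam [0.1255 0.5256 0.8377]
scene cap (array([ 0.51  , -0.2324,  0.0712]), np.float64(0.001775584098973842)) (array([ 0.51  , -0.2324]), np.float64(0.0019278802396358091))
[[ 0.5913 -0.1295]
 [ 0.3097 -0.1464]
 [ 0.3117 -0.3258]] 0.2820623685114864 0.17938602818891994
yaw 0.016154384443789138 orig [ 0.5098 -0.2331]
handle [[ 0.5799 -0.0443]
 [ 0.5812 -0.124 ]] 0.07973054836865276 axis yaw 0.01595839049856318
handle rel cap local [ 0.061  -0.5952]
side cap (array([ 0.5089, -0.2328,  0.0699]), np.float64(0.00250756149639434)) (array([ 0.5089, -0.2328]), np.float64(0.0032495091209527698))
[[ 0.5903 -0.1311]
 [ 0.3092 -0.1334]
 [ 0.3142 -0.3332]] 0.28110457118694837 0.1998733077617351
yaw 0.011107520629408917 orig [ 0.5099 -0.2322]
handle [[ 0.5805 -0.0456]
 [ 0.5798 -0.129 ]] 0.0833857550930352 axis yaw -0.007499783171635022
handle rel cap local [ 0.0646 -0.597 ]
```

Run:
```python
from h import *
np.set_printoptions(precision=4,suppress=True)
O=np.array([.51,-.2325]);th=.01
R=np.array([[np.cos(th),-np.sin(th)],[np.sin(th),np.cos(th)]])
pts={"scene":[(278,222),(455,185),(300,224),(452,192)],"side":[(265,183),(428,150),(275,190),(430,158)]}
for n in K:
    P=(cast(n,zs(n,pts[n]),.203)[:,:2]-O)@R; print(n,P*1000)
    for i in(0,2):
        d=P[i+1]-P[i]; print("line angle",np.degrees(np.arctan2(d[1],d[0])))
# rectify cap
import cv2
for n in K:
    im=cv2.imread(f"pics/{n}0.png")
    g=np.linspace(-.085,.085,400)
    # up=front(-x local), right = ... viewed from above: up=+x local, left=+y
    X,Y=np.meshgrid(g,g); lx=-Y;ly=-X
    W=np.stack([lx,ly],-1)@R.T+O
    W=np.concatenate([W,np.full(W.shape[:2]+(1,),.203)],-1).reshape(-1,3)
    q=proj(n,W).astype(np.float32).reshape(400,400,2)
    o=cv2.remap(im,q[...,0],q[...,1],cv2.INTER_CUBIC)
    if n=="scene":a=o
cv2.imwrite("pics/rect0.png",np.hstack([a,o]))
```

```text
scene [[  5.7114  65.1581]
 [-65.015  -14.6092]
 [ -5.6512  59.7303]
 [-66.259   -8.7568]]
line angle -131.56208898726624
line angle -131.50728950401864
side [[  4.1671  63.0915]
 [-63.6376 -14.8604]
 [ -4.0131  65.7492]
 [-68.0289  -8.3945]]
line angle -131.01764202194866
line angle -130.80734567452717
```

View pics/rect0.png

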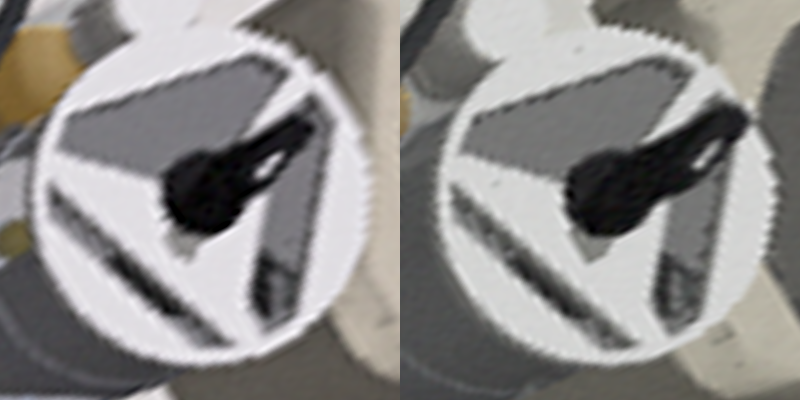

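```bash
cat > go.py <<'E'
from plant import *
import sys,numpy as np
from scipy.spatial.transform import Rotation as Ro
def rel(pos,yaw_deg,pitch=0):
    s=sense();R0=Ro.from_euler('xyz',s["tool_rot"]);Rt=Ro.from_euler('xyz',[np.pi,pitch,np.radians(yaw_deg)])
    d=R0.inv().apply(np.array(pos)-s["tcp_pos"]);r=(R0.inv()*Rt).as_rotvec()
    print(np.round(d,4),np.round(r,4))
if __name__=="__main__":
    np.set_printoptions(suppress=True,precision=4)
    s=sense();print(s["t"],s["tcp_pos"],np.degrees(s["tool_rot"]),s["q"],s["contact_force"],s["opening"])
    a=list(map(float,sys.argv[1:]))
    if a: rel(a[:3],a[3])
E
python3 go.py .51 -.2325 .34 139.6
```

```text
0.15 [ 0.2544 -0.6246  0.2302] [-179.8972   -0.0035   22.1627] [-1.2209  0.2646  1.6051 -0.      1.2737 -0.0369] [-0.5585 -0.7193  0.3387] 0.08578263395495651
[ 0.3846 -0.2669 -0.1093] [-0.0011 -0.0019 -2.0497]
```

Request:
move_arm(moves="0 0 -0.05 0 0 -0.15 0.085; 0.02 -0.01 -0.09 0 0 -0.3 0.085; 0.06 -0.04 -0.11 0 0 -0.45 0.085; 0.10 -0.07 -0.11 0 0 -0.6 0.085; 0.14 -0.10 -0.11 0 0 -0.75 0.085; 0.18 -0.13 -0.11 0 0 -0.9 0.085; 0.22 -0.16 -0.11 0 0 -1.05 0.085; 0.26 -0.18 -0.11 0 0 -1.2 0.085; 0.30 -0.21 -0.11 0 0 -1.35 0.085; 0.34 -0.24 -0.11 0 0 -1.5 0.085; 0.37 -0.26 -0.11 0 0 -1.65 0.085; 0.385 -0.267 -0.11 0 0 -1.8 0.085")

```text
t: 1.35
tcp_pos: [0.5115, -0.229, 0.3405]
tool_rot: [3.14, -0.003, 2.196]
contact_force: [0.4, 0.1, -0.2]
opening: 0.085
```

```bash
python3 go.py .51 -.2325 .34 139.6
```

```text
1.35 [ 0.5115 -0.229   0.3405] [179.9278  -0.1502 125.8375] [-0.4669 -0.0014  1.7036  0.0023  1.4411 -1.0927] [ 0.4251  0.0806 -0.1755] 0.0850343661155866
[-0.0019 -0.0032  0.0005] [ 0.0016 -0.0025 -0.2402]
```

Request:
move_arm(moves="-0.002 -0.003 0 0 0 -0.12 0.085; -0.002 -0.003 0 0 0 -0.24 0.085; -0.002 -0.003 0 0 0 -0.24 0.085; -0.002 -0.003 0 0 0 -0.24 0.085")

```text
t: 1.75
tcp_pos: [0.5101, -0.2323, 0.3402]
tool_rot: [3.14, -0.003, 2.433]
contact_force: [0.6, 0.4, -0.8]
opening: 0.0853
```

```bash
python3 go.py .51 -.2325 .26 139.6
python3 - <<'E'
from plant import *
import cv2,numpy as np
c=capture("wrist");cv2.imwrite("pics/w1.png",c["frame"])
np.save("w1.npy",np.r_[[c["fx"],c["cx"],c["cy"]],np.array(c["extrinsics"]).ravel()])
E
```

```text
1.75 [ 0.5101 -0.2323  0.3402] [179.902   -0.1589 139.4259] [-0.4732 -0.0008  1.7036  0.0023  1.4411 -1.3362] [ 0.6312  0.4126 -0.769 ] 0.0853094017391452
[-0.0003 -0.0003  0.0802] [ 0.0017 -0.0028 -0.003 ]
```

View pics/w1.png

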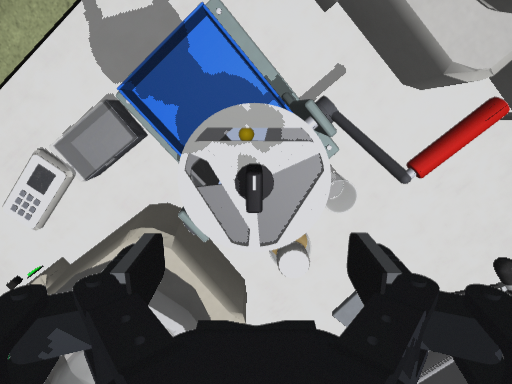

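```bash
cat >> h.py <<'E'
def addw(f):
    a=np.load(f);K["w"]=(a[0],a[1],a[2],a[3:].reshape(4,4)[:3])
E
python3 - <<'E'
from h import *
import cv2
np.set_printoptions(precision=4,suppress=True)
addw("w1.npy")
P=cast("w",[(180,170),(331,170),(255,102),(205,118),(305,118),(200,215),(312,215)],.203);print(circ(P),circ(P,.072))
L=cast("w",[(198,129),(313,129),(190,141),(320,141)],.203);
for i in(0,2):
  d=L[i]-L[i+1];print(np.degrees(np.arctan2(d[1],d[0])))
print(cast("w",[(254,172),(254,212)],.241))
print(cast("w",[(486,108),(416,170)],.239))
B=cast("w",[(205,3)],.055);print(B)
im=cv2.imread("pics/w1.png")[90:260,160:350];cv2.imwrite("pics/w1z.png",cv2.resize(im,None,fx=4,fy=3.5,interpolation=cv2.INTER_CUBIC))
E
```

```text
(array([ 0.5087, -0.2307,  0.0682]), np.float64(0.0016221150654562233)) (array([ 0.5104, -0.2321]), np.float64(0.0039443562724247845))
-130.59213684235635
-130.59526025396448
[[ 0.4993 -0.2245  0.241 ]
 [ 0.5251 -0.2466  0.241 ]]
[[ 0.5777 -0.0564  0.239 ]
 [ 0.5838 -0.1241  0.239 ]]
[[ 0.3268 -0.1574  0.055 ]]
```

View pics/w1z.png

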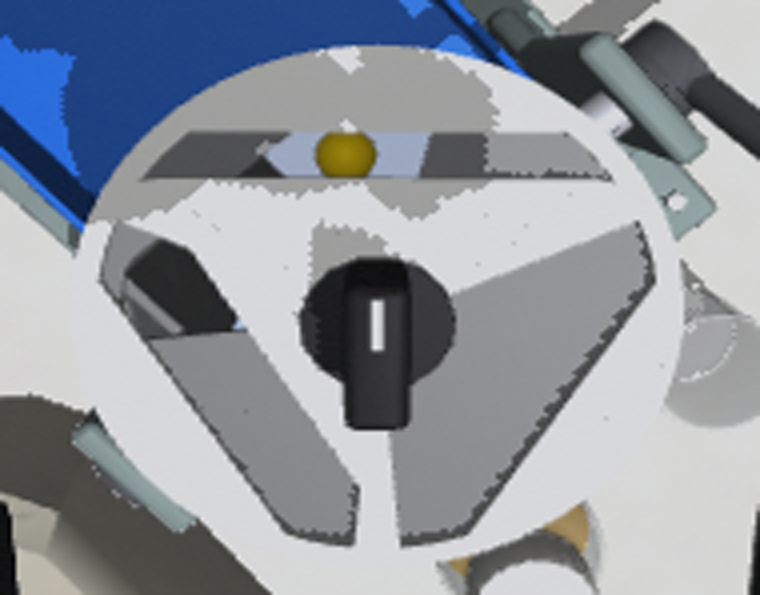

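Request:
move_arm(moves="0 0 0.04 0 0 0 0.085; 0 0 0.08 0 0 0 0.06; 0 0 0.11 0 0 0 0.045; 0 0 0.127 0 0 0 0.045; 0 0 0.127 0 0 0 0.045; 0 0 0.127 0 0 0 0.02; 0 0 0.127 0 0 0 0.01; 0 0 0.127 0 0 0 0.0; 0 0 0.127 0 0 0 0.0; 0 0 0.127 0 0 0 0.0", squeeze=40)

```text
t: 2.8
tcp_pos: [0.5101, -0.2338, 0.2154]
tool_rot: [-3.142, 0.001, 2.433]
contact_force: [-3.8, -3.6, 1.0]
opening: 0.0128
```

```bash
python3 go.py .51 -.2325 .213 60.6
```

```text
2.8 [ 0.5101 -0.2338  0.2154] [-179.9962    0.0339  139.4025] [-0.474   0.0598  1.8692 -0.0002  1.2121 -1.3361] [-3.8173 -3.6039  1.0482] 0.012788218967585115
[0.0009 0.0009 0.0024] [0.0004 0.0005 1.3754]
```

Request:
move_arm(moves="0 0 0 0 0 0.12 0; 0 0 0 0 0 0.24 0; 0 0 0 0 0 0.36 0; 0 0 0 0 0 0.48 0; 0 0 0 0 0 0.6 0; 0 0 0 0 0 0.72 0; 0 0 0 0 0 0.84 0; 0 0 0 0 0 0.96 0; 0 0 0 0 0 1.08 0; 0 0 0 0 0 1.2 0; 0 0 0 0 0 1.3 0; 0 0 0 0 0 1.3 0")

```text
t: 4.0
tcp_pos: [0.5134, -0.233, 0.2156]
tool_rot: [3.135, -0.004, 1.13]
contact_force: [8.6, 1.2, -10.1]
opening: 0.0135
```

```bash
python3 go.py .5095 -.234 .2154 60.6
python3 - <<'E'
from plant import *
import cv2,numpy as np
c=capture("wrist");cv2.imwrite("pics/w2.png",c["frame"])
np.save("w2.npy",np.r_[[c["fx"],c["cx"],c["cy"]],np.array(c["extrinsics"]).ravel()])
E
```

```text
4.0 [ 0.5134 -0.233   0.2156] [179.6035  -0.2098  64.7606] [-0.4727  0.0605  1.8681  0.0042  1.2063 -0.0336] [  8.5894   1.1552 -10.0974] 0.0134559978577084
[-0.0025 -0.0031  0.0002] [ 0.0068 -0.0039  0.0726]
```

View pics/w2.png

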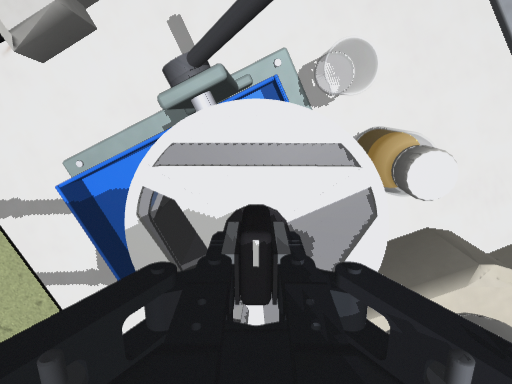

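```bash
cat > ln.py <<'E'
from h import *
import cv2,sys
# straight slot edges near expected: use LSD
f=sys.argv[1];addw(f+".npy")
im=cv2.imread(f"pics/{f}.png",0);s=cv2.createLineSegmentDetector().detect(im)[0][:,0]
for l in s:
    if np.hypot(l[0]-l[2],l[1]-l[3])<40: continue
    P=cast("w",[l[:2],l[2:]],.203)[:,:2]
    if np.all(np.hypot(*(P-[.51,-.2335]).T)<.07):
        d=P[1]-P[0]; n=np.array([-d[1],d[0]])/np.linalg.norm(d); print(np.round(l),"angle",round(np.degrees(np.arctan2(d[1],d[0]))%180,2),"offset from centre mm",round(abs(n@(P[0]-[.51,-.2335]))*1000,1))
E
for f in w1 w2; do python3 ln.py $f; echo; done
python3 - <<'E'
from h import *
import cv2
# tray/base straight edges in the three views -> dispenser yaw
for f in("w1","w2","scene","side"):
    n=f if f in K else "w"
    if n=="w":addw(f+".npy")
    im=cv2.imread(f"pics/{f}{'' if n=='w' else '0'}.png",0)
    for l in cv2.createLineSegmentDetector().detect(im)[0][:,0]:
        if np.hypot(l[0]-l[2],l[1]-l[3])<30: continue
        for z in(.008,.053):
            P=cast(n,[l[:2],l[2:]],z)[:,:2]; d=P[1]-P[0];a=(np.degrees(np.arctan2(d[1],d[0]))+45)%90-45
            if np.all(abs(P-[.45,-.2335])<[.16,.11]) and abs(a)<4: print(f,z,np.round(l),np.round(P,3).ravel(),"a",round(a,2))
E
```

```text
[206. 159. 250. 230.] angle 169.4 offset from centre mm 29.6
[231. 242. 184. 170.] angle 169.07 offset from centre mm 52.8
[323. 171. 277. 242.] angle 109.27 offset from centre mm 52.0
[274. 173. 319. 152.] angle 74.57 offset from centre mm 3.3

[172. 196. 207. 248.] angle 94.68 offset from centre mm 25.4
[377. 215. 345. 259.] angle 34.14 offset from centre mm 53.6
[359. 166. 153. 166.] angle 154.49 offset from centre mm 36.9
[172. 142. 341. 142.] angle 154.6 offset from centre mm 49.1
[147. 149. 128. 187.] angle 33.19 offset from centre mm 68.1
[288. 221. 370. 186.] angle 179.52 offset from centre mm 2.7

w1 0.008 [123.  82. 202.   2.] [ 0.309 -0.315  0.308 -0.156] a 0.42
w1 0.053 [123.  82. 202.   2.] [ 0.324 -0.303  0.323 -0.159] a 0.42
w1 0.008 [179. 153. 117.  88.] [ 0.437 -0.327  0.31  -0.328] a 0.57
w1 0.053 [179. 153. 117.  88.] [ 0.439 -0.314  0.324 -0.315] a 0.57
w1 0.008 [178. 163. 133. 115.] [ 0.449 -0.339  0.351 -0.338] a -0.31
w1 0.053 [178. 163. 133. 115.] [ 0.45  -0.325  0.362 -0.324] a -0.31
w1 0.008 [220.  -0. 276.  69.] [ 0.323 -0.135  0.442 -0.134] a 0.49
w1 0.053
[... 3031 characters left out ...]
ide 0.008 [363. 246. 336. 294.] [ 0.325 -0.333  0.322 -0.165] a 1.28
side 0.053 [363. 246. 336. 294.] [ 0.314 -0.287  0.311 -0.128] a 1.28
side 0.008 [338. 298. 286. 275.] [ 0.314 -0.158  0.437 -0.158] a -0.04
side 0.053 [337. 281. 363. 238.] [ 0.323 -0.162  0.323 -0.312] a 0.2
side 0.008 [264. 252. 336. 282.] [ 0.514 -0.196  0.336 -0.198] a 0.93
side 0.053 [264. 252. 336. 282.] [ 0.493 -0.156  0.324 -0.159] a 0.93
side 0.008 [355. 249. 321. 235.] [ 0.337 -0.317  0.427 -0.317] a -0.23
side 0.053 [355. 249. 321. 235.] [ 0.326 -0.271  0.411 -0.271] a -0.23
side 0.008 [311. 269. 275. 254.] [ 0.399 -0.204  0.489 -0.204] a 0.23
side 0.053 [311. 269. 275. 254.] [ 0.384 -0.164  0.47  -0.164] a 0.23
```

Request:
move_arm(moves="0 0 0 0 0 0.04 0; 0 0 0 0 0 0.073 0; 0 0 0 0 0 0.073 0; 0 0 0 0 0 0.073 0")

```text
t: 4.45
tcp_pos: [0.5141, -0.2331, 0.2156]
tool_rot: [3.133, -0.005, 1.059]
contact_force: [4.7, -1.0, -9.3]
opening: 0.0134
```

```bash
cat > cw.py <<'E'
from plant import *
import cv2,numpy as np,sys
n=sys.argv[1]
c=capture("wrist");cv2.imwrite(f"pics/{n}.png",c["frame"])
np.save(n+".npy",np.r_[[c["fx"],c["cx"],c["cy"]],np.array(c["extrinsics"]).ravel()])
E
python3 go.py; python3 cw.py w3; python3 ln.py w3
```

```text
4.45 [ 0.5141 -0.2331  0.2156] [179.5263  -0.2776  60.6933] [-0.4726  0.0607  1.8678  0.0048  1.2046  0.0372] [ 4.7305 -1.0397 -9.262 ] 0.013381382692155155
[174. 200. 206. 247.] angle 90.51 offset from centre mm 25.0
[376. 216. 344. 261.] angle 30.25 offset from centre mm 53.7
[308. 213. 369. 187.] angle 175.52 offset from centre mm 2.4
[359. 166. 153. 166.] angle 150.5 offset from centre mm 37.2
[172. 142. 339. 142.] angle 150.57 offset from centre mm 49.5
[171. 262. 134. 215.] angle 92.34 offset from centre mm 46.4
[273. 222. 278. 262.] angle 68.08 offset from centre mm 13.4
```

Request:
move_arm(moves="0 0 0 0 0 0 0.03; 0 0 0 0 0 0 0.05; 0 0 0 0 0 0 0.06; 0 0 -0.04 0 0 0 0.085; 0 0 -0.08 0 0 0 0.085; 0 0 -0.12 0 0 0 0.085; 0 0 -0.13 0 0 0 0.085; 0 0 -0.13 0 0 0 0.085")

```text
t: 5.3
tcp_pos: [0.5139, -0.2338, 0.3492]
tool_rot: [3.127, -0.005, 1.059]
contact_force: [-0.6, 0.6, -1.1]
opening: 0.0852
```

```bash
python3 cw.py w4; python3 ln.py w4; python3 go.py .581 -.08 .30 90
```

```text
[205. 157. 235. 205.] angle 91.0 offset from centre mm 27.0
[228. 232. 185. 166.] angle 90.61 offset from centre mm 47.8
[321. 166. 275. 238.] angle 30.43 offset from centre mm 53.4
[309. 138. 197. 138.] angle 150.55 offset from centre mm 37.3
[207. 125. 298. 125.] angle 150.68 offset from centre mm 49.6
[272. 169. 315. 150.] angle 175.66 offset from centre mm 2.1
5.35 [ 0.513  -0.2333  0.3465] [179.4287  -0.2768  60.6885] [-0.4737 -0.0049  1.6965  0.0045  1.4398  0.0374] [ 0.0517  0.0484 -0.9067] 0.08476185126746359
[ 0.1667 -0.0162  0.0471] [ 0.011  -0.0022 -0.5116]
```

View pics/w4.png

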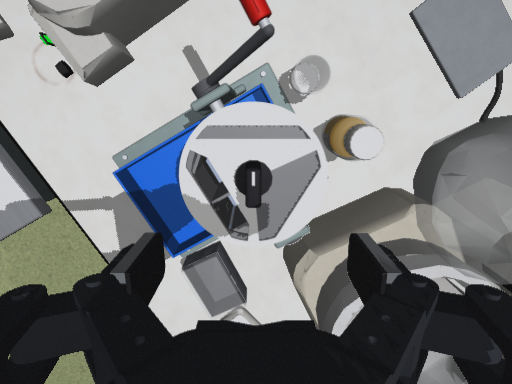

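Request:
move_arm(moves="0.04 -0.004 0 0 0 -0.13 0.085; 0.08 -0.008 0 0 0 -0.26 0.085; 0.12 -0.012 0 0 0 -0.38 0.085; 0.15 -0.015 0 0.01 0 -0.51 0.085; 0.167 -0.016 0.02 0.01 0 -0.51 0.085; 0.167 -0.016 0.047 0.01 0 -0.51 0.085; 0.167 -0.016 0.047 0.01 0 -0.51 0.085")

```text
t: 6.05
tcp_pos: [0.5777, -0.0784, 0.2926]
tool_rot: [-3.13, -0.004, 1.571]
contact_force: [-0.6, -0.6, -0.3]
opening: 0.085
```

```bash
python3 cw.py w5;  python3 go.py .581 -.08 .22 90
python3 - <<'E'
from h import *
import cv2
addw("w5.npy")
im=cv2.imread("pics/w5.png");b,g,r=[im[...,i].astype(int) for i in range(3)]
m=((r>90)&(g<60)&(b<60)).astype(np.uint8)
c=max(cv2.findContours(m,0,2)[0],key=cv2.contourArea);R=cv2.minAreaRect(c);print(R)
bp=cv2.boxPoints(R);print(cast("w",bp,.239)); print(cast("w",[R[0]],.239))
E
```

```text
6.1 [ 0.5787 -0.0791  0.2953] [-179.5616   -0.1893   89.9445] [-0.1796  0.0644  1.7171  0.0019  1.3682 -0.1791] [ 0.8546  0.652  -0.0715] 0.08511315223296252
[-0.0011  0.0029  0.0752] [-0.0077 -0.0033 -0.001 ]
((263.0, 218.5), (115.0, 24.0), 90.0)
[[ 0.57406074 -0.04805501  0.239     ]
 [ 0.58957332 -0.04802672  0.239     ]
 [ 0.59089318 -0.13127837  0.239     ]
 [ 0.57372029 -0.13139708  0.239     ]]
[[ 0.58205351 -0.08757305  0.239     ]]
```

View pics/w5.png

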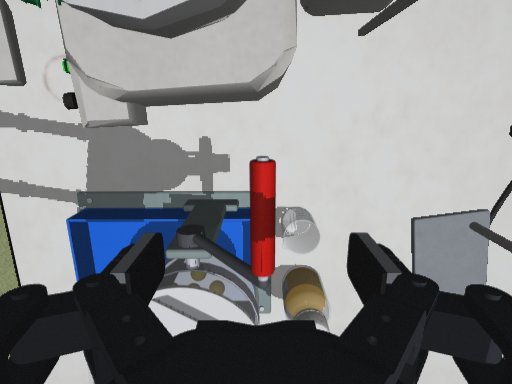

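Request:
move_arm(moves="0 0.003 0.03 0 0 0 0.085; 0 0.003 0.06 0 0 0 0.06; 0 0.003 0.075 0 0 0 0.05; 0 0.003 0.075 0 0 0 0.04; 0 0.003 0.075 0 0 0 0.02; 0 0.003 0.075 0 0 0 0; 0 0.003 0.075 0 0 0 0; 0 0.003 0.075 0 0 0 0", squeeze=30)

```text
t: 6.9
tcp_pos: [0.5822, -0.0793, 0.2222]
tool_rot: [-3.137, -0.002, 1.57]
contact_force: [0.4, -0.8, 2.1]
opening: 0.0162
```

```bash
python3 go.py
python3 - <<'E'
from plant import *
import cv2
c=capture("scene");cv2.imwrite("pics/s6.png",cv2.resize(c["frame"][100:290,170:400],None,fx=3,fy=3))
import numpy as np
# arc table relative
for dt in np.arange(0,2.31,.1):
    a=.698
    print(round(dt,2),np.round(110*np.array([np.sin(a-dt)-np.sin(a),np.cos(a)-np.cos(a-dt)]),1))
E
```

```text
6.9 [ 0.5822 -0.0793  0.2222] [-179.7514   -0.1313   89.9501] [-0.1787  0.1088  1.8033  0.0016  1.2342 -0.1783] [ 0.3609 -0.7607  2.1254] 0.016154093327272464
0.0 [0. 0.]
0.1 [-8.8 -6.6]
0.2 [-18.2 -12.4]
0.3 [-28.1 -17.1]
0.4 [-38.4 -20.9]
0.5 [-49.1 -23.6]
0.6 [-59.9 -25.2]
0.7 [-70.9 -25.7]
0.8 [-81.9 -25.2]
0.9 [-92.8 -23.5]
1.0 [-103.4  -20.7]
1.1 [-113.7  -17. ]
1.2 [-123.6  -12.2]
1.3 [-133.    -6.4]
1.4 [-141.7    0.3]
1.5 [-149.8    7.8]
1.6 [-157.    16.1]
1.7 [-163.4   25. ]
1.8 [-168.8   34.6]
1.9 [-173.3   44.6]
2.0 [-176.7   55.1]
2.1 [-179.1   65.8]
2.2 [-180.4   76.7]
2.3 [-180.6   87.7]
```

View pics/s6.png

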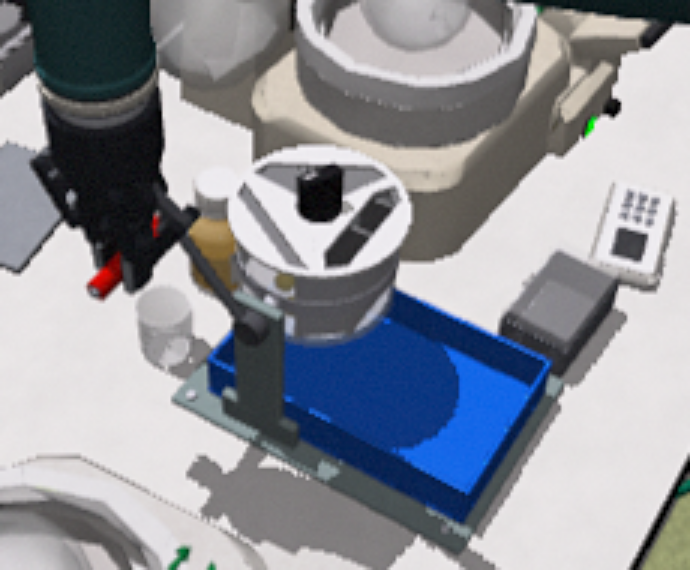

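Request:
move_arm(moves="0 -0.009 -0.0065 0 0 0 0; 0 -0.018 -0.0125 0 0 0 0; 0 -0.028 -0.017 0 0 0 0; 0 -0.0385 -0.021 0 0 0 0; 0 -0.049 -0.0235 0 0 0 0; 0 -0.06 -0.025 0 0 0 0; 0 -0.071 -0.0255 0 0 0 0; 0 -0.082 -0.025 0 0 0 0; 0 -0.093 -0.0235 0 0 0 0; 0 -0.1035 -0.0205 0 0 0 0; 0 -0.1135 -0.017 0 0 0 0; 0 -0.1235 -0.012 0 0 0 0")

```text
t: 8.15
tcp_pos: [0.4591, -0.0802, 0.2347]
tool_rot: [-3.14, -0.0, 1.57]
contact_force: [6.5, -7.0, -5.9]
opening: 0.0157
```

```bash
python3 go.py;python3 - <<'E'
from plant import *
import cv2
c=capture("scene");cv2.imwrite("pics/s7.png",cv2.resize(c["frame"][100:290,170:400],None,fx=3,fy=3))
E
```

```text
8.15 [ 0.4591 -0.0802  0.2347] [-179.9345   -0.0009   89.9547] [-0.2263 -0.1417  2.0266 -0.0003  1.2578 -0.2254] [ 6.5158 -6.994  -5.9266] 0.015667287476497767
```

View pics/s7.png

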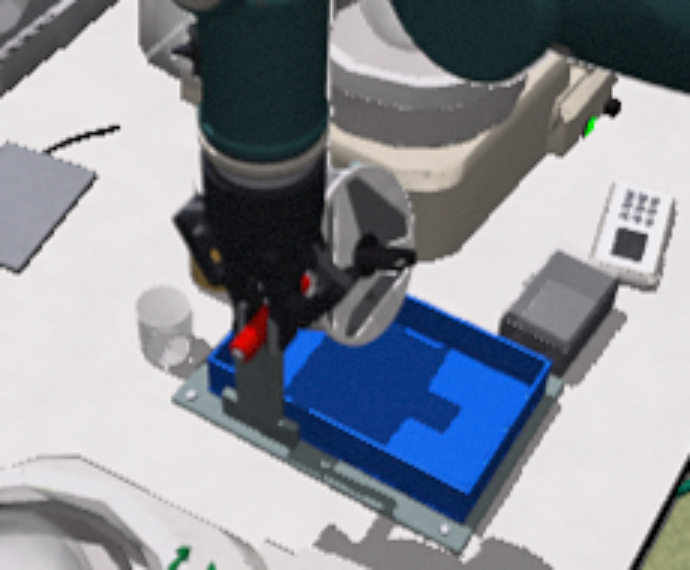

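Request:
move_arm(moves="0 -0.0095 0.006 0 0 0 0; 0 -0.018 0.0125 0 0 0 0; -0.001 -0.026 0.02 0 0 0 0; -0.001 -0.0335 0.0285 0 0 0 0; -0.001 -0.04 0.037 0 0 0 0; -0.001 -0.045 0.047 0 0 0 0; -0.001 -0.05 0.057 0 0 0 0; -0.001 -0.053 0.0675 0 0 0 0; -0.001 -0.0555 0.078 0 0 0 0; -0.001 -0.057 0.089 0 0 0 0; -0.001 -0.057 0.1 0 0 0 0; -0.001 -0.057 0.103 0 0 0 0")

```text
t: 9.4
tcp_pos: [0.4018, -0.0808, 0.1338]
tool_rot: [3.141, -0.001, 1.57]
contact_force: [-4.0, 3.5, 29.4]
opening: 0.0157
```

```bash
python3 go.py;python3 - <<'E'
from plant import *
import cv2
c=capture("scene");cv2.imwrite("pics/s8.png",cv2.resize(c["frame"][100:290,170:400],None,fx=3,fy=3))
c=capture("side");cv2.imwrite("pics/d8.png",cv2.resize(c["frame"][100:310,170:400],None,fx=2.8,fy=2.8))
E
```

```text
9.4 [ 0.4018 -0.0808  0.1338] [179.9791  -0.0481  89.9261] [-0.26   -0.1685  2.2441  0.001   1.0659 -0.2592] [-4.0291  3.5368 29.3767] 0.015734619089179717
```

View pics/s8.png

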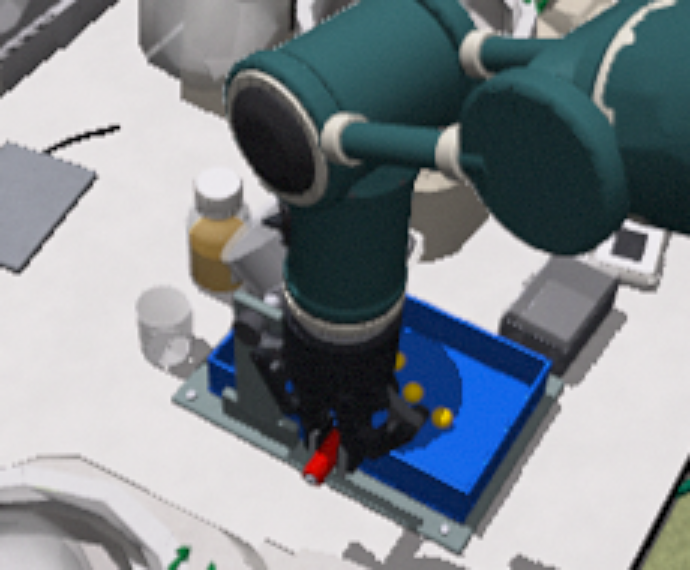

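View pics/d8.png

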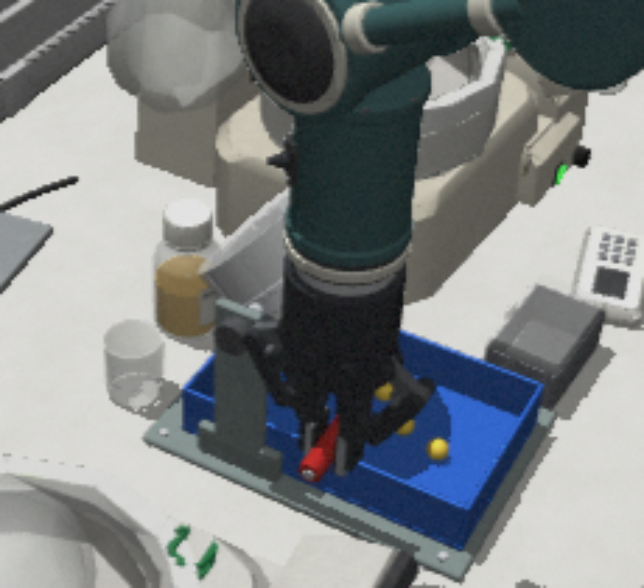

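Request:
move_arm(moves="0 0 0 0 0 0 0; 0 0 0 0 0 0 0; 0 0 0 0 0 0 0; 0 0 0 0 0 0 0; 0 0 0 0 0 0 0; 0 0 0 0 0 0 0; 0 0 0 0 0 0 0; 0 0 0 0 0 0 0; 0 0 0 0 0 0 0; 0 0 0 0 0 0 0; 0 0 0 0 0 0 0; 0 0 0 0 0 0 0")

```text
t: 10.7
tcp_pos: [0.4017, -0.0807, 0.1344]
tool_rot: [3.142, -0.001, 1.57]
contact_force: [-1.1, 0.3, 6.1]
opening: 0.0158
```

```bash
python3 go.py; python3 cw.py w9
python3 - <<'E'
from plant import *
import cv2
c=capture("scene");cv2.imwrite("pics/s9.png",cv2.resize(c["frame"][180:290,220:370],None,fx=5,fy=5))
E
```

```text
10.7 [ 0.4017 -0.0807  0.1344] [179.9984  -0.0602  89.9291] [-0.26   -0.1692  2.2435  0.0012  1.0675 -0.2593] [-1.0542  0.3149  6.1337] 0.01580640702860735
```

View pics/s9.png

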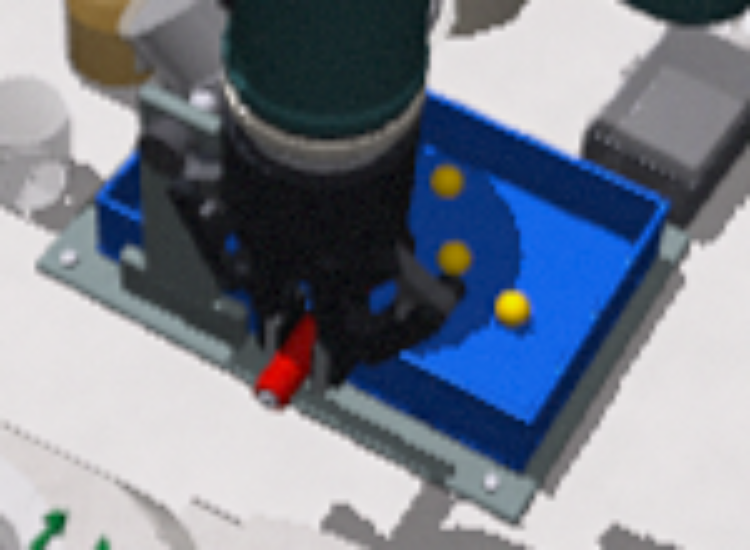

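View pics/w9.png

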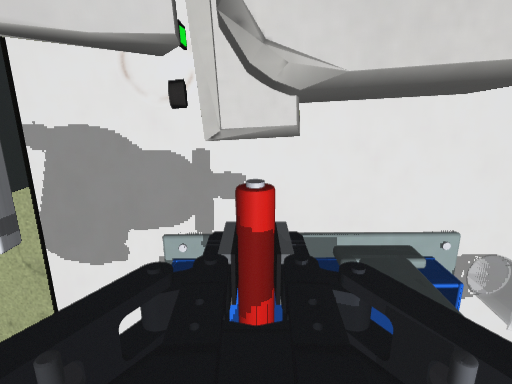

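Request:
move_arm(moves="0 0 0 0 0 0 0.04; 0 0 0 0 0 0 0.06; 0 0 0 0 0 0 0.06; 0 0 -0.04 0 0 0 0.06; 0 0 -0.08 0 0 0 0.06; 0 0 -0.12 0 0 0 0.06; 0 0 -0.16 0 0 0 0.06; -0.03 0.0 -0.2 0 0 0 0.06; -0.07 0 -0.22 0 0 0 0.06; -0.1 0 -0.22 0 0 0 0.06; -0.12 0 -0.22 0 0 0 0.06; -0.12 0 -0.22 0 0 0 0.06")

```text
t: 12.0
tcp_pos: [0.4012, -0.2028, 0.3537]
tool_rot: [-3.141, -0.001, 1.566]
contact_force: [-0.7, -0.2, -0.9]
opening: 0.0594
```

```bash
python3 go.py; python3 cw.py w10
python3 - <<'E'
from plant import *
import cv2
c=capture("side");cv2.imwrite("pics/s10.png",cv2.resize(c["frame"][180:310,210:370],None,fx=4.5,fy=4.5))
E
```

```text
12.0 [ 0.4012 -0.2028  0.3537] [-179.9399   -0.0658   89.7413] [-0.5238 -0.226   1.8817  0.0005  1.4874 -0.5193] [-0.6784 -0.1607 -0.9144] 0.05942254039102305
```

View pics/s10.png

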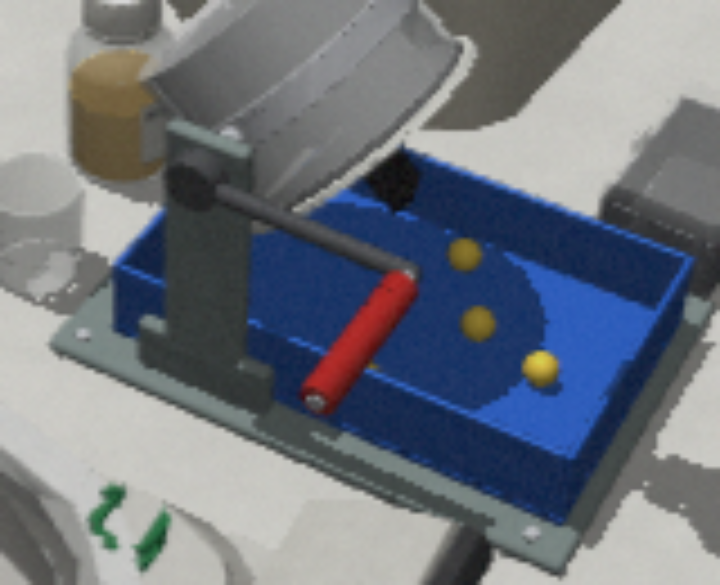

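View pics/w10.png

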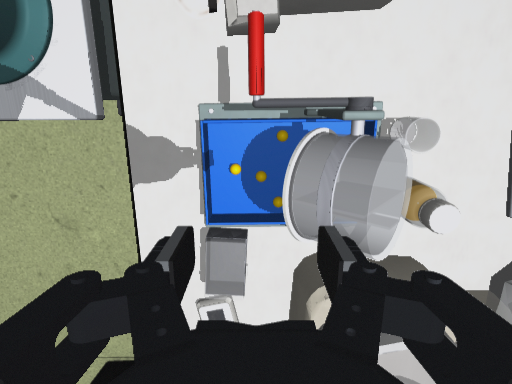

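Request:
move_arm(moves="0.04 0 0 0 0 0 0.06; 0.08 0 0 0 0 0 0.06; 0.11 0 0.03 0 0 0 0.06; 0.122 0 0.07 0 0 0 0.06; 0.122 0 0.11 0 0 0 0.06; 0.122 0 0.15 0 0 0 0.06; 0.122 0 0.19 0 0 0 0.06; 0.122 0 0.218 0 0 0 0.06; 0.122 0 0.218 0 0 0 0.06; 0.122 0 0.218 0 0 0 0.02; 0.122 0 0.218 0 0 0 0; 0.122 0 0.218 0 0 0 0")

```text
t: 13.3
tcp_pos: [0.4023, -0.0782, 0.138]
tool_rot: [3.14, -0.002, 1.569]
contact_force: [-16.0, 1.4, 1.5]
opening: 0.0166
```

Request:
move_arm(moves="0 0 0 0 0 0 0; 0 0 0 0 0 0 0")

```text
t: 13.5
tcp_pos: [0.4018, -0.0783, 0.1386]
tool_rot: [3.141, -0.002, 1.569]
contact_force: [-4.4, 0.6, 1.7]
opening: 0.0157
```

```bash
python3 go.py .4018 -.0805 .134 90
python3 - <<'E'
import numpy as np
a=.698
f=lambda t:110*np.array([np.sin(a-t),-np.cos(a-t)])
for t in np.arange(2.2,-.01,-.1): print(round(t,1),np.round(f(t)-f(2.3),1), np.round(f(t)-f(1.1),1))
E
```

```text
13.5 [ 0.4018 -0.0783  0.1386] [179.9817  -0.1071  89.8751] [-0.2548 -0.1752  2.2399  0.0021  1.077  -0.2537] [-4.4002  0.5554  1.6523] 0.015666246069847976
[-0.0023 -0.      0.0046] [ 0.0003 -0.0019 -0.0022]
2.2 [  0.2 -11. ] [-66.7  93.7]
2.1 [  1.5 -21.9] [-65.4  82.8]
2.0 [  3.9 -32.6] [-63.  72.]
1.9 [  7.3 -43.1] [-59.6  61.6]
1.8 [ 11.8 -53.1] [-55.1  51.5]
1.7 [ 17.3 -62.7] [-49.6  42. ]
1.6 [ 23.6 -71.6] [-43.3  33. ]
1.5 [ 30.9 -79.9] [-36.   24.8]
1.4 [ 38.9 -87.4] [-28.   17.2]
1.3 [ 47.7 -94.1] [-19.3  10.6]
1.2 [ 57.  -99.9] [-9.9  4.8]
1.1 [  66.9 -104.7] [ 0. -0.]
1.0 [  77.2 -108.5] [10.3 -3.8]
0.9 [  87.9 -111.2] [21.  -6.5]
0.8 [  98.7 -112.9] [31.8 -8.2]
0.7 [ 109.7 -113.4] [42.8 -8.8]
0.6 [ 120.7 -112.9] [53.8 -8.2]
0.5 [ 131.6 -111.3] [64.7 -6.6]
0.4 [ 142.2 -108.6] [75.3 -3.9]
0.3 [ 152.6 -104.8] [85.7 -0.2]
0.2 [ 162.5 -100.1] [95.6  4.6]
0.1 [171.9 -94.3] [105.   10.3]
-0.0 [180.6 -87.7] [113.7  17. ]
```

Request:
move_arm(moves="0 0 -0.011 0 0 0 0; 0 0.0015 -0.022 0 0 0 0; 0 0.004 -0.0325 0 0 0 0; 0 0.0075 -0.043 0 0 0 0; 0 0.012 -0.053 0 0 0 0; 0 0.0175 -0.0625 0 0 0 0; 0 0.0235 -0.0715 0 0 0 0; 0 0.031 -0.08 0 0 0 0; 0 0.039 -0.0875 0 0 0 0; 0 0.0475 -0.094 0 0 0 0; 0 0.057 -0.1 0 0 0 0; 0 0.067 -0.1045 0 0 0 0")

```text
t: 14.7
tcp_pos: [0.469, -0.0779, 0.2431]
tool_rot: [-3.14, -0.003, 1.569]
contact_force: [-0.8, 5.4, -5.0]
opening: 0.0162
```

```bash
python3 go.py
```

```text
14.7 [ 0.469  -0.0779  0.2431] [-179.9202   -0.1935   89.8812] [-0.2191 -0.1272  1.9984  0.0031  1.2724 -0.2179] [-0.8131  5.3669 -4.9884] 0.016179771792518328
```

Request:
move_arm(moves="0 0.0105 -0.004 0 0 0 0; 0 0.021 -0.0065 0 0 0 0; 0 0.032 -0.008 0 0 0 0; 0 0.043 -0.009 0 0 0 0; 0 0.054 -0.008 0 0 0 0; 0 0.0645 -0.0065 0 0 0 0; 0 0.0755 -0.004 0 0 0 0; 0 0.0855 0 0 0 0 0; 0 0.0955 0.0045 0 0 0 0; 0 0.105 0.0105 0 0 0 0; 0 0.1137 0.017 0 0 0 0; 0 0.1155 0.0185 0 0 0 0")

```text
t: 15.9
tcp_pos: [0.5827, -0.077, 0.2252]
tool_rot: [-3.133, -0.005, 1.569]
contact_force: [-16.0, 7.5, 13.4]
opening: 0.0158
```

```bash
python3 go.py
```

```text
15.9 [ 0.5827 -0.077   0.2252] [-179.497    -0.3002   89.8995] [-0.1759  0.1103  1.7961  0.0038  1.2448 -0.1754] [-15.9891   7.5415  13.4171] 0.015775949521793103
```

Request:
move_arm(moves="0 0 0 0 0 0 0.03; 0 0 0 0 0 0 0.06; 0 0 0 0 0 0 0.06; 0 0 -0.04 0 0 0 0.06; 0 0 -0.08 0 0 0 0.06; 0 0 -0.12 0 0 0 0.06; 0 0 -0.15 0 0 0 0.06; -0.04 -0.03 -0.15 0 0 0 0.06; -0.08 -0.06 -0.15 0 0 0 0.06; -0.12 -0.1 -0.15 0 0 0 0.06; -0.12 -0.1 -0.15 0 0 0 0.06; -0.12 -0.1 -0.15 0 0 0 0.06")

```text
t: 17.1
tcp_pos: [0.4833, -0.1992, 0.3763]
tool_rot: [-3.135, -0.004, 1.566]
contact_force: [0.1, 1.7, 0.7]
opening: 0.0604
```

```bash
python3 go.py; python3 cw.py w11; python3 ln.py w11
python3 - <<'E'
from plant import *
import cv2
from h import *
addw("w11.npy")
im=cv2.imread("pics/w11.png");b,g,r=[im[...,i].astype(int) for i in range(3)]
m=((r>90)&(g<60)&(b<60)).astype(np.uint8)
c=max(cv2.findContours(m,0,2)[0],key=cv2.contourArea);R=cv2.minAreaRect(c);print(R,cast("w",[R[0]],.239))
c=capture("side");cv2.imwrite("pics/s11.png",cv2.resize(c["frame"][130:310,180:390],None,fx=3.3,fy=3.3))
E
```

```text
17.1 [ 0.4833 -0.1992  0.3763] [-179.6061   -0.2322   89.6996] [-0.4391 -0.0783  1.7142  0.0008  1.5136 -0.4339] [0.1033 1.659  0.6735] 0.060353211146557194
[254. 171. 264. 239.] angle 97.04 offset from centre mm 25.0
[243. 243. 233. 170.] angle 96.23 offset from centre mm 47.5
[316. 234. 280. 258.] angle 37.16 offset from centre mm 53.7
[304. 202. 344. 201.] angle 2.24 offset from centre mm 2.4
[345. 190. 253. 151.] angle 156.97 offset from centre mm 37.4
[268. 144. 341. 176.] angle 157.02 offset from centre mm 49.8
((375.7448425292969, 47.434326171875), (18.018959045410156, 96.63532257080078), 4.969740867614746) [[ 0.58363041 -0.08751444  0.239     ]]
```

View pics/s11.png

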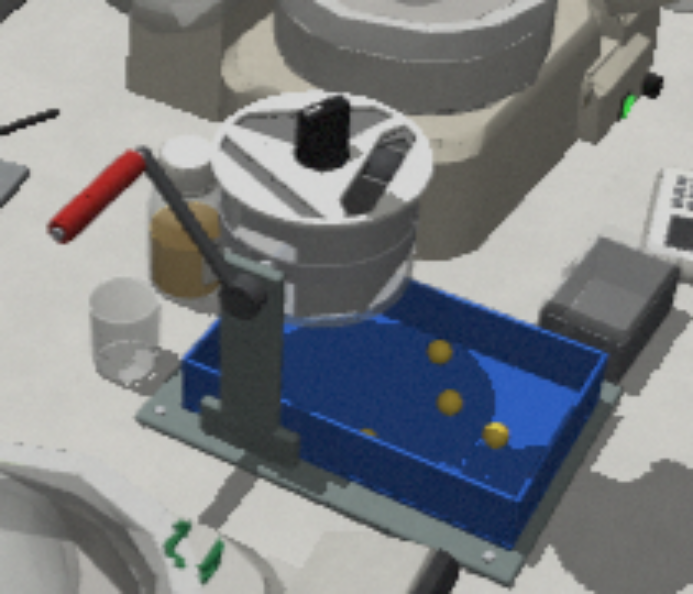

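View pics/w11.png

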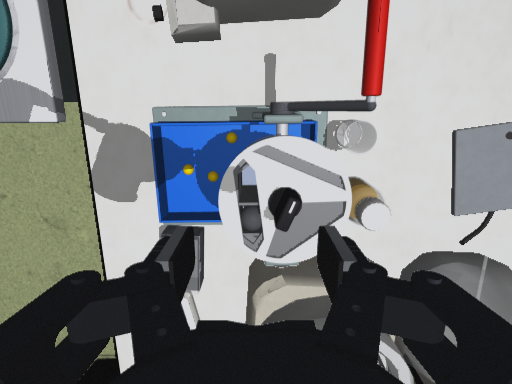

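```bash
python3 go.py .512 -.2335 .3 66.8
```

```text
17.2 [ 0.4844 -0.1975  0.3758] [-179.572    -0.2938   89.8762] [-0.4358 -0.0767  1.7136  0.0015  1.5136 -0.4337] [-0.43   -0.1327  1.0309] 0.05983663351202817
[-0.0363  0.0282  0.0754] [-0.0084 -0.0036  0.4028]
```

Request:
move_arm(moves="-0.018 0.014 0.02 0 0 0.13 0.06; -0.036 0.028 0.02 0 0 0.26 0.06; -0.036 0.028 0.03 -0.008 -0.004 0.4 0.06; -0.036 0.028 0.03 -0.008 -0.004 0.403 0.06; -0.036 0.028 0.03 -0.008 -0.004 0.403 0.06")

```text
t: 17.7
tcp_pos: [0.5128, -0.2323, 0.345]
tool_rot: [-3.14, 0.0, 1.171]
contact_force: [0.3, -0.2, -0.3]
opening: 0.0602
```

```bash
python3 go.py .512 -.2335 .2155 66.8;python3 cw.py w12; python3 ln.py w12
```

```text
17.7 [ 0.5128 -0.2323  0.345 ] [-179.9177    0.0062   67.0668] [-0.4695  0.0023  1.6919 -0.0002  1.4488 -0.0692] [ 0.2829 -0.2115 -0.3394] 0.06015871381995965
[-0.0014 -0.0001  0.1295] [-0.0014  0.0001  0.0047]
[327. 167. 279. 240.] angle 36.94 offset from centre mm 54.3
[277. 171. 321. 150.] angle 2.08 offset from centre mm 2.8
[212. 125. 304. 125.] angle 157.0 offset from centre mm 49.4
[314. 139. 201. 139.] angle 156.96 offset from centre mm 37.1
```

View pics/w12.png

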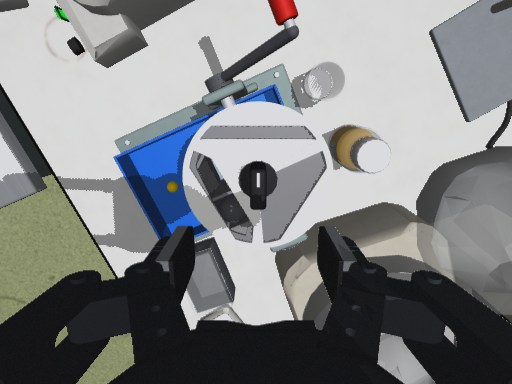

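Request:
move_arm(moves="0 0.001 0.04 0 0 0 0.06; -0.001 0.0015 0.08 0 0 0 0.055; -0.001 0.0015 0.11 0 0 0 0.045; -0.001 0.0015 0.1295 0 0 0 0.045; -0.001 0.0015 0.1295 0 0 0 0.03; -0.001 0.0015 0.1295 0 0 0 0.015; -0.001 0.0015 0.1295 0 0 0 0; -0.001 0.0015 0.1295 0 0 0 0; -0.001 0.0015 0.1295 0 0 0 0", squeeze=40)

```text
t: 18.65
tcp_pos: [0.5141, -0.2339, 0.2175]
tool_rot: [3.141, -0.0, 1.17]
contact_force: [-3.2, 3.1, 2.2]
opening: 0.0132
```

```bash
python3 go.py;python3 cw.py w13; python3 ln.py w13
```

```text
18.65 [ 0.5141 -0.2339  0.2175] [179.9519  -0.0103  67.0503] [-0.4712  0.0651  1.8595  0.0003  1.2161 -0.0708] [-3.1844  3.0835  2.2151] 0.013158771185050275
[130. 177. 123. 220.] angle 51.64 offset from centre mm 67.7
[173. 195. 207. 246.] angle 96.93 offset from centre mm 24.9
[374. 213. 339. 261.] angle 36.84 offset from centre mm 53.8
[358. 164. 153. 163.] angle 156.97 offset from centre mm 37.1
[287. 218. 368. 184.] angle 2.04 offset from centre mm 2.7
[172. 140. 338. 140.] angle 156.91 offset from centre mm 49.2
[234. 252. 241. 210.] angle 57.5 offset from centre mm 6.1
```

Request:
move_arm(moves="0 0 0 0 0 0.04 0; 0 0 0 0 0 0.08 0; 0 0 0 0 0 0.115 0; 0 0 0 0 0 0.115 0; 0 0 0 0 0 0.115 0")

```text
t: 19.2
tcp_pos: [0.5144, -0.234, 0.2175]
tool_rot: [3.14, -0.0, 1.056]
contact_force: [0.6, 1.0, -2.4]
opening: 0.0129
```

Request:
move_arm(moves="0 0 0 0 0 0 0.03; 0 0 0 0 0 0 0.06; 0 0 0 0 0 0 0.06; 0 0 -0.04 0 0 0 0.06; 0 0 -0.08 0 0 0 0.06; 0 0 -0.12 0 0 0 0.06; 0 0 -0.15 0 0 0 0.06; 0 0 -0.15 0 0 0 0.06; 0 0 -0.15 0 0 0 0.06")

```text
t: 20.1
tcp_pos: [0.5146, -0.2343, 0.3689]
tool_rot: [3.137, -0.0, 1.056]
contact_force: [0.2, 0.4, -0.5]
opening: 0.0599
```

```bash
python3 go.py;python3 cw.py w14; python3 ln.py w14
python3 - <<'E'
from plant import *
import cv2
c=capture("scene");cv2.imwrite("pics/s14.png",cv2.resize(c["frame"][110:290,190:390],None,fx=3.3,fy=3.3))
E
```

```text
20.1 [ 0.5146 -0.2343  0.3689] [179.747   -0.0252  60.5009] [-0.4714 -0.0017  1.6536  0.0002  1.4853  0.0434] [ 0.2477  0.4074 -0.4713] 0.05992503039995849
[213. 197. 190. 161.] angle 91.01 offset from centre mm 47.3
[318. 161. 275. 229.] angle 30.38 offset from centre mm 53.7
[211. 122. 297. 122.] angle 150.34 offset from centre mm 50.0
[272. 165. 313. 146.] angle 175.54 offset from centre mm 2.1
[299. 135. 201. 135.] angle 150.15 offset from centre mm 37.5
```

View pics/w14.png

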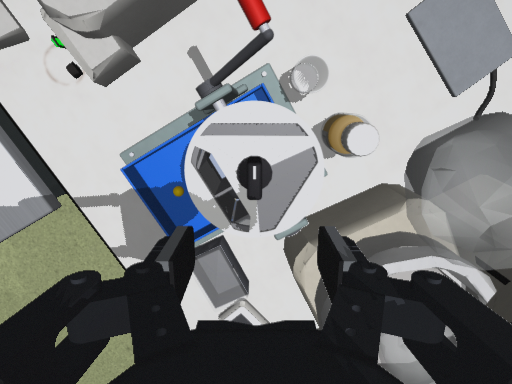

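View pics/s14.png

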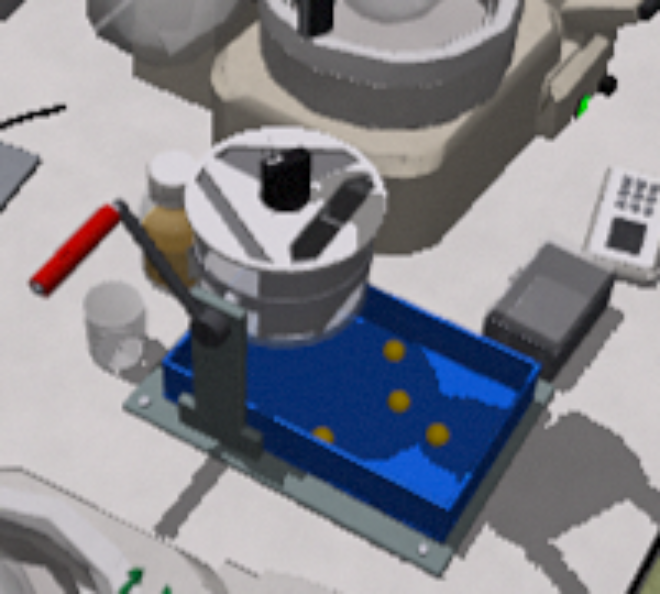

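Run:
```python
from plant import *
import cv2,numpy as np
def cen(im):
    im=im[150:215,190:240];b,g,r=[im[...,i].astype(int) for i in range(3)]
    v,u=np.nonzero((r>90)&(g<60)&(b<60));return u.mean()+190,v.mean()+150,len(u)
for n in("scene","side"):
    a=cv2.imread(f"pics/{n}0.png");c=capture(n)["frame"];print(n,cen(a),cen(c))
    d=cv2.absdiff(a,c).max(2);
    for nm,(x,y,w,h) in {"box":(335,180,50,50),"beaker":(212,192,24,34)}.items(): print(nm,d[y:y+h,x:x+w].mean())
print(finish_job())
```

```text
scene (np.float64(212.88020833333334), np.float64(184.203125), 192) (np.float64(212.80225988700565), np.float64(183.954802259887), 177)
box 8.7508
beaker 9.794117647058824
side (np.float64(210.07142857142858), np.float64(187.2032967032967), 182) (np.float64(210.1049723756906), np.float64(187.11049723756906), 181)
box 2.3644
beaker 2.4938725490196076
the job is handed in; nothing more can be done
None
```

The job is handed in: all four yellow balls are in the tray and the drum is back upright. It took about 20 s of the 67 s.

I turned the cap clockwise by its knob from about 0.71 rad until the middle slot was over the mouth. I then swung the handle forward to the stop, where the wrist force rose to 29 N, and swung it back to the upright stop.

**What disagreed:** after the swing I measured the cap about 6.5° back from square. I did not see why. I gripped the knob again and turned it back, with the drum already upright. So the cap was square when the tipping began, but may not have stayed square throughout it.

**Last checks:**
- **Balls:** four yellow balls are seen in the tray. No dark ball was in the tray at full tilt or afterwards.
- **Cap:** the last measurement was within about 0.3° of square.
- **Drum:** the red handle is within 0.3 pixel of its starting picture position in both fixed views.
- **Bystanders:** the beaker, box and bottle look unmoved. A before/after picture difference was small for the box and beaker; I judged the bottle by eye only.
- **Robot:** the gripper was clear above everything when I handed in.

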